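# Set the press dwell dial to the red pin and start it

## Robot

A 6-joint arm with a two-finger parallel gripper is mounted at the origin on the work surface; the furniture and walls round the work are solid. World frame = base frame: x ahead of the robot, y to its left, z up, the work surface at z = 0. Lengths are in mm, angles in rad, forces in N, time in s.
With the tool pointing down it reaches from about 375 to 900 mm from the base axis. Payload 3.1 kg.
Tool frame: the origin (TCP) lies at the very end of the fingers, on their centre line; the grasp point (between the pads) lies 19 mm behind it (env.grasp_offset is the distance from the TCP to the grasp point, in mm); z points along the fingers, y is the line along which they close (so a half turn about z gives the same grasp; the last joint's range is limited). The gripper opens to 87 mm and grips with 3 to 60 N. Pads are 19 mm wide; open, the fingers measure 117 mm over their backs; the gripper's body (75 mm by 190 mm) begins 51 mm behind the grasp point.
Start: joints at [-1.5, 0.527, 1.433, -0, 1.181, -0.178], TCP at [153.925, -605.725, 191.048] pointing down, gripper open.
Joint ranges: [-3.08, 3.08], [-0.75, 2.2], [0.22, 2.44], [-1.43, 4.57], [0, 2.65], [-2.85, 2.85]. Speed limits (rad/s): [2.79, 2.79, 3.14, 3.14, 3.14, 3.14].

## Interface

Orientations are given as a unit quaternion [w, x, y, z].
In Python, from station import env gives the robot as it stands. Calls block until the motion is done:
- env.goto(position, orientation): joint-space move of the TCP to a pose.
- env.movel(position, frame=None, feed=150): straight line of the TCP; frame=None keeps the orientation; feed is the mean speed in mm/s.
- env.move_j(angles): joint-space move.
- env.grip(opening, effort=None): finger opening in mm; effort is the grip in N (None keeps the last); returns when the fingers have stopped.
- env.sleep(seconds).
- env.inverse_kinematics(position, orientation): joint angles nearest the present ones, or None.
- env.snapshot(name): name is "side" or "top"; returns the picture (480x640x3 uint8, red, green, blue); there is no depth.
- env.calibration(name): a dict with "fx", "fy", "cx", "cy" (pixels), "R" (3x3) and "t" (3): a world point X has camera coordinates R X + t. Camera axes: x right, y down, z forward; pixel columns grow to the right and rows downward; lengths in mm; the calibration is good to about 2 mm. A picture is of the moment at which its call begins. calibration takes no time and is no camera call.
A pose or a line that the arm cannot do raises env.IKError and nothing moves.
- env.sign_off(): hands the job in; it is judged then, once.
Trained networks look in the newest picture that a camera, given by its name, has taken for a name from the list of things; names that differ only in an ending like _2 or _b are one class to them, and where a whole thing is asked for, a point or a joint stands for the part that bears it (a point fixed in the world has none). Each returns a list of dicts, best first, with "confidence" (0 to 1); they miss things now and then, are a little off and sometimes report something else, mostly with a low value. They report only what shows in the picture. A call takes as long as a camera call.
- env.recognise(query, camera): "point" ([x, y, z] in mm, in world coordinates, good to about 4 mm: the middle of the surface that is visible of it).
- env.pinpoint(query, camera): "point" ([x, y, z] in mm, in world coordinates, good to about 4 mm: a listed point, or the origin of a listed thing).
Readings, each from a call of its own:
- env.read_t(): time.
- env.read_qpos(): joint angles.
- env.read_qvel(): joint speeds.
- env.read_effort(): joint torques, N m.
- env.read_eef_pos(): TCP position.
- env.read_tcp_rot(): TCP orientation.
- env.read_contact_force(): force on the tool from outside, world axes, zero at the start.
- env.read_wrist_torque(): the same for the moment, N m.
- env.read_finger_gap(): finger opening in mm.
- env.read_grip_force(): force on a finger pad.
Only numpy, scipy, OpenCV 4.12 (cv2) and the standard library are available. Lean on these libraries where they do the work, as an engineer would, in place of code of your own. Each camera call takes 0.05 s, during which the arm holds its last target. There are 200 camera calls.

## Task

Set the heat-press timer for the red job: with a fingertip against the side of the orange fin, push the dial round until its white index line lines up with the scale line that carries the red pin, and take your finger away. Only then press the green start button right down and let it come back up. Only push and touch: do not pinch the fin or pick anything up, and leave the things lying round the timer where they are.

Things in the scene. Friction and masses are not known exactly. Their poses are not given: they have to be found in the camera images.
- console: the timer: a flat grey console fixed to the bench, 190 mm (its x) by 300 mm (its y) and 26 mm high; origin at the centre of its underside on the bench, x away from the robot side, z up. On it, all in its frame: the dial's axis at x 0, y +55 mm, with a white scale ring (radius 84 mm, top at z 30 mm) round it; the green button at x -20, y -95 mm. The ring has long black lines every 10 degrees, short ones every 5
- dial_axis (a point): centre of the black dial's flat upper face (on its vertical axis, 38 mm above the bench). The dial is a disc of radius 55 mm; its face is flat but for the orange fin, and stands 8 mm above the scale ring
- dial (a joint): angle of the dial (rad): 0 when the white index line points along the console's +x, growing counter-clockwise seen from above; stops at -2.0 and +2.0. It has friction (about 0.06 N m, so 2 N at the fin) and no spring: it stays where it is left
- fin_mid (a point): middle of the orange fin: on the dial 35 mm from the axis, exactly opposite the index line, 15 mm above the dial's face. The fin is an upright rib along the radius, 26 mm long (22 to 48 mm from the axis), 14 mm thick, its top 32 mm above the face. Pushing its one flank (dial_c2) turns the dial counter-clockwise, the other (dial_c3) clockwise; pressing both at once is pinching
- index_aim (a point): the point at which the dial's white index line aims: straight on along the line, 75 mm from the axis, the radius on which the pins sit. The line itself is painted on the dial from 17 to 54 mm from the axis
- pin_red: round red pin, 11 mm across and 6 mm high, origin at the centre of its underside; fixed on the white scale ring 75 mm from the dial's axis, at the outer end of the scale line that it marks. The four pins sit at -90, -50, +50 and +90 degrees (same sense and zero as dial) in an order that changes from run to run. This is the target
- pin_blue: round blue pin, 11 mm across and 6 mm high, origin at the centre of its underside; fixed on the white scale ring 75 mm from the dial's axis, at the outer end of the scale line that it marks. The four pins sit at -90, -50, +50 and +90 degrees (same sense and zero as dial) in an order that changes from run to run
- pin_yellow: round yellow pin, 11 mm across and 6 mm high, origin at the centre of its underside; fixed on the white scale ring 75 mm from the dial's axis, at the outer end of the scale line that it marks. The four pins sit at -90, -50, +50 and +90 degrees (same sense and zero as dial) in an order that changes from run to run
- pin_green: round green pin, 11 mm across and 6 mm high, origin at the centre of its underside; fixed on the white scale ring 75 mm from the dial's axis, at the outer end of the scale line that it marks. The four pins sit at -90, -50, +50 and +90 degrees (same sense and zero as dial) in an order that changes from run to run
- start (a joint): travel of the green start button (m): 0 up, 0.006 fully down (straight down). It springs back; it starts to move at 1.5 N and is fully down at 5 N
- start_top (a point): centre of the green button's top, 28 mm across, 48 mm above the bench when up; its black collar is 44 mm across and 10 mm lower
- marker_red: loose red felt marker, 18 x 135 x 20 mm, lying on the bench left of the console; bystander, origin at the centre of its underside
- clip_red: loose red binder clip, 32 x 32 x 45 mm, on the bench right of the console; bystander, origin at the centre of its underside
- swatch_blue: loose blue swatch pack, 65 x 90 x 10 mm, flat on the bench behind the console; bystander, origin at the centre of its underside
- loupe: loose black hand loupe, 56 x 114 x 12 mm, flat on the bench in front of the console; bystander, origin at the centre of its underside

How it is judged:
By the outcome, as a careful person would: the job done as asked, in the order asked, and still so for the second after the job is handed in, with the robot touching nothing.
It also fails if it takes over 48 s, if anything falls off the work surface, if the arm or the gripper's body presses on something with over 40 N, if the wrist force passes 120 N, or if a joint passes its speed limit or range.

## Working session

There is one attempt and no reset: what is moved stays moved. The work goes in short steps, each a Python script; the robot and the scene stay as the last script left them, time stands still between calls to the robot, and variables do not carry over. Pictures are saved under pics/ and viewed, at most 10 in all, crops included, and the job is handed in when it is done.

```bash
mkdir -p pics; ls
python3 - <<'E'
from station import env
import cv2,numpy as np
for c in("top","side"):
    im=env.snapshot(c); cv2.imwrite(f"pics/{c}0.png",im[:,:,::-1])
    k=env.calibration(c); print(c,k)
    for q in("console","dial_axis","fin_mid","index_aim","pin_red","pin_blue","pin_yellow","pin_green","start_top"):
        r=env.pinpoint(q,c); print(q,[(np.round(d["point"]),round(d["confidence"],2)) for d in r[:2]])
print(env.read_t(),env.read_tcp_rot())
E
```

```text
pics
top {'fx': 624.3363676439208, 'fy': 624.3363676439208, 'cx': 309.89840847597463, 'cy': 240.4351881419971, 'R': array([[-0.02809916, -0.99943474, -0.01845618],
       [-0.97981377,  0.03119401, -0.1974637 ],
       [ 0.1979278 ,  0.01253505, -0.98013645]]), 't': array([100.08308848, 556.2111915 , 875.70666842])}
console [(array([573.,   6.,  -2.]), 0.98)]
dial_axis [(array([587.,  61.,  43.]), 0.55)]
fin_mid [(array([549.,  59.,  51.]), 0.7)]
index_aim [(array([660.,  58.,  32.]), 0.89)]
pin_red [(array([648., 106.,  28.]), 0.51), (array([600., 135.,  31.]), 0.46)]
pin_blue [(array([570., -15.,  30.]), 0.52)]
pin_yellow [(array([621.,  -6.,  32.]), 0.42)]
pin_green [(array([ 531., -188.,    1.]), 0.31)]
start_top [(array([534., -81.,  47.]), 0.64)]
side {'fx': 473.42890236585464, 'fy': 473.42890236585464, 'cx': 311.9733233067544, 'cy': 238.6170364139428, 'R': array([[ 0.99911219, -0.03865892, -0.01674263],
       [-0.03318131, -0.47723281, -0.87815024],
       [ 0.02595821,  0.87792616, -0.47809187]]), 't': array([-569.78522477,  129.25990467,  789.92544774])}
console [(array([575.,   7.,  -3.]), 0.97)]
dial_axis [(array([588.,  59.,  38.]), 0.94), (array([432.,  58.,   2.]), 0.72)]
fin_mid [(array([550.,  68.,  53.]), 0.9)]
index_aim [(array([660.,  61.,  31.]), 0.75)]
pin_red [(array([644., 107.,  32.]), 0.55)]
pin_blue [(array([569., -12.,  29.]), 0.53), (array([ 528., -190.,   -2.]), 0.25)]
pin_yellow [(array([618.,  -7.,  34.]), 0.53)]
pin_green [(array([603., 130.,  30.]), 0.5)]
start_top [(array([535., -83.,  46.]), 0.62)]
1.0 [ 1.70631951e-05  9.92271650e-01  1.24084535e-01 -2.79435702e-05]
```

View pics/top0.png

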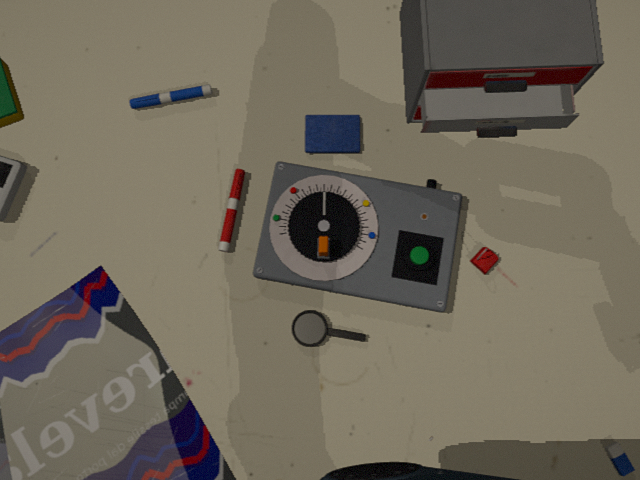

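View pics/side0.png

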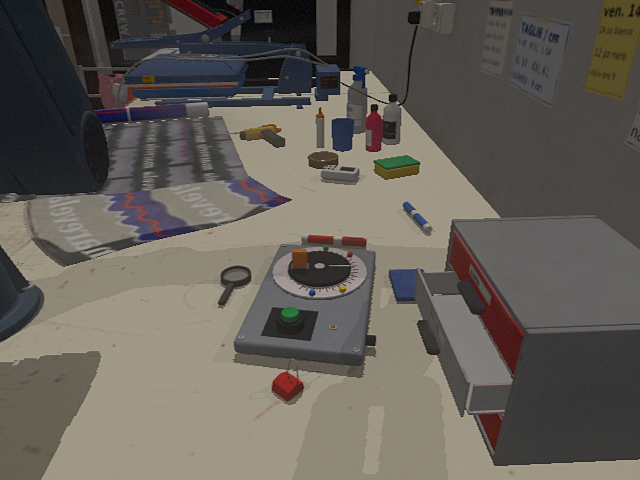

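The top view shows the dial centre at about (323,226) and the index pointing to (323,192). The red pin is at (294,190), green at (277,217), yellow at (366,203) and blue at (372,235). That makes the pins green +90, red +50, yellow −50 and blue −90. The orange fin is at (323,246) and the button at (420,256). The side view agrees. Next I'll fit the console pose from the pins and measure the index angle.

```bash
cat > h.py <<'E'
from station import env
import cv2,numpy as np
from scipy.optimize import least_squares
def proj(c,X):
    k=env.calibration(c); P=np.atleast_2d(X)@k["R"].T+k["t"]
    return np.c_[k["fx"]*P[:,0]/P[:,2]+k["cx"],k["fy"]*P[:,1]/P[:,2]+k["cy"]]
def rect(im,c,z,cx,cy,h=95,s=4):
    """orthographic patch of plane z: col=(x-cx+h)*s, row=(y-cy+h)*s"""
    w=np.float32([[-h,-h],[h,-h],[h,h],[-h,h]])
    src=proj(c,np.c_[w+[cx,cy],np.full(4,z)]).astype(np.float32)
    H=cv2.getPerspectiveTransform(src,((w+h)*s).astype(np.float32))
    return cv2.warpPerspective(im,H,(2*h*s,2*h*s),flags=cv2.INTER_CUBIC)
HUE={"red":(0,50),"yellow":(27,-50),"green":(65,90),"blue":(110,-90)}
def pins(im,c,cx=587.,cy=60.,h=95,s=4):
    p=rect(im,c,34.5,cx,cy); hsv=cv2.cvtColor(p,cv2.COLOR_RGB2HSV).astype(int)
    yy,xx=np.mgrid[:2*h*s,:2*h*s]; X=xx/s-h; Y=yy/s-h; r=np.hypot(X,Y); out={}
    for n,(hu,a) in HUE.items():
        d=abs((hsv[...,0]-hu+90)%180-90)
        m=((d<13)&(hsv[...,1]>110)&(hsv[...,2]>50)&(r>62)&(r<90)).astype(np.uint8)
        N,l,st,ce=cv2.connectedComponentsWithStats(m)
        if N<2: continue
        i=1+np.argmax(st[1:,4]); out[n]=(ce[i]/s-h+[cx,cy],st[i,4]/s**2)
    return out
def console(ps):
    def f(v): return np.concatenate([v[:2]+75*np.array([np.cos(v[2]+np.radians(HUE[n][1])),np.sin(v[2]+np.radians(HUE[n][1]))])-q[0] for n,q in ps.items()])
    r=least_squares(f,[587,60,-.2]); return r.x,np.abs(r.fun).max()
def line(im,c,cx,cy,h=95,s=4):
    """world angle (deg) of white index line: (through axis, PCA direction)"""
    p=rect(im,c,38,cx,cy).astype(float); g=p.min(2)
    yy,xx=np.mgrid[:2*h*s,:2*h*s]; X=xx/s-h; Y=yy/s-h; r=np.hypot(X,Y)
    g=np.where((r>20)&(r<50),g,0); m=(g>90).astype(np.uint8)
    N,l,st,ce=cv2.connectedComponentsWithStats(m); i=1+np.argmax(st[1:,4]); k=l==i
    w=g[k]; q=np.c_[X[k],Y[k]]; mu=(q*w[:,None]).sum(0)/w.sum(); d=np.linalg.eigh(np.cov(q.T,aweights=w))[1][:,1]
    if d@mu<0:d=-d
    return np.degrees(np.arctan2(mu[1],mu[0])),np.degrees(np.arctan2(d[1],d[0])),st[i,4]/s**2,np.hypot(*mu)
E
python3 - <<'E'
from h import *
for c in("top","side"):
    im=env.snapshot(c); ps=pins(im,c); print(c,{n:(q[0].round(1),round(q[1])) for n,q in ps.items()})
    v,e=console(ps); print(v[:2],np.degrees(v[2]),e, "idx",line(im,c,*v[:2]))
    if c=="top": cv2.imwrite("pics/r0.png",cv2.resize(rect(im,c,38,*v[:2]),(600,600))[:,:,::-1])
print(env.read_t())
E
```

```text
top {'red': (array([644.4, 107.9]), 86), 'yellow': (array([619.9,  -3.9]), 92), 'green': (array([601.5, 135.3]), 64), 'blue': (array([569.2, -10.7]), 74)}
[585.21401071  62.33917916] -12.41837084423421 0.3024187650309784 idx (np.float64(-2.6286717211131814), np.float64(-2.7313553707738762), np.float64(62.4375), np.float64(35.864310685932956))
side {'red': (array([544.5, 112.8]), 217), 'yellow': (array([620.3,  -8.8]), 140), 'green': (array([602.1, 133.8]), 72), 'blue': (array([569.8, -15.6]), 121)}
[560.18228201  53.42235221] 5.052267863749032 58.63963017747426 idx (np.float64(-177.70874607537726), np.float64(92.89959423642905), np.float64(1422.9375), np.float64(35.51170167735484))
1.1
```

View pics/r0.png

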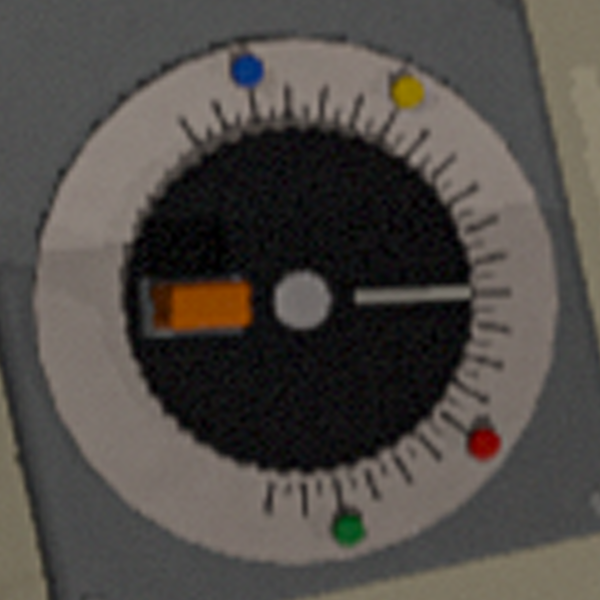

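The fit is clean, with a 0.3 mm residual. The dial axis is at about (585.5,61.5), the console yaw is −12.4°, the index is at world −2.7° and the target is world +37.6°. The network points agree to within 2 mm. I'll push counter-clockwise from the fin's +y side and stop short first.

```bash
cat >> h.py <<'E'
from scipy.spatial.transform import Rotation as Ro
AX=np.array([585.7,61.5])
def u(a): a=np.radians(a); return np.array([np.cos(a),np.sin(a)])
def pose(phi,L,z,rho=37,sg=1):
    t=u(phi+90); p=AX+rho*u(phi)-L*t; y=sg*np.array([*t,0]); zz=np.array([0,0,-1.])
    q=Ro.from_matrix(np.c_[np.cross(y,zz),y,zz]).as_quat()
    return np.array([*p,z]),q[[3,0,1,2]]
E
python3 - <<'E'
from h import *
for sg in(1,-1):
    for ph in(177,220):
        print(sg,ph,np.round(env.inverse_kinematics(*pose(ph,22,47,sg=sg)),2))
sg=min((1,-1),key=lambda s:abs(env.inverse_kinematics(*pose(200,22,47,sg=s))[5])); print(sg)
env.grip(0,10)
env.goto(*pose(177,42,120,sg=sg)); p,q=pose(177,42,47,sg=sg); env.movel(p,q,feed=120)
f0=np.array(env.read_contact_force()); print(env.read_t(),f0,env.read_finger_gap())
t=np.array([*u(267),0])
L=42
for L in np.arange(34,18,-1.):
    env.movel(pose(177,L,47,sg=sg)[0],feed=40)
    f=(np.array(env.read_contact_force())-f0)@t
    if f<-.8: break
print("contact L",L,f,env.read_t(),env.read_eef_pos())
E
```

```text
1 177 [-0.05  0.65  1.72 -0.    0.77  1.58]
1 220 [-0.1   0.64  1.75 -0.    0.76  0.77]
-1 177 [-0.05  0.65  1.72 -0.    0.77 -1.57]
-1 220 [-0.1   0.64  1.75 -0.    0.76 -2.37]
1
6.2583 [ 0.07551056  0.32439148 -0.13904378] 0.49421814858090524
contact L 19.0 -0.2137762257262777 10.3583 [549.76005009  82.33714373  47.00511158]
```

Run:
```python
from h import *
t=np.array([*u(267),0])
for L in np.arange(18,6,-1.):
    env.movel(pose(177,L,47)[0],feed=60)
    f=np.array(env.read_contact_force())
    if f@t<-.9: break
print("contact L",L,f,env.read_t(),env.read_eef_pos())
im=env.snapshot("side"); cv2.imwrite("pics/s1.png",cv2.resize(im[200:380,200:420],(800,655))[:600,:,::-1])
```

```text
contact L 7.0 [ 0.16252648  0.20018224 -0.71740788] 13.3583 [549.11909793  70.35193281  46.99550763]
```

View pics/s1.png

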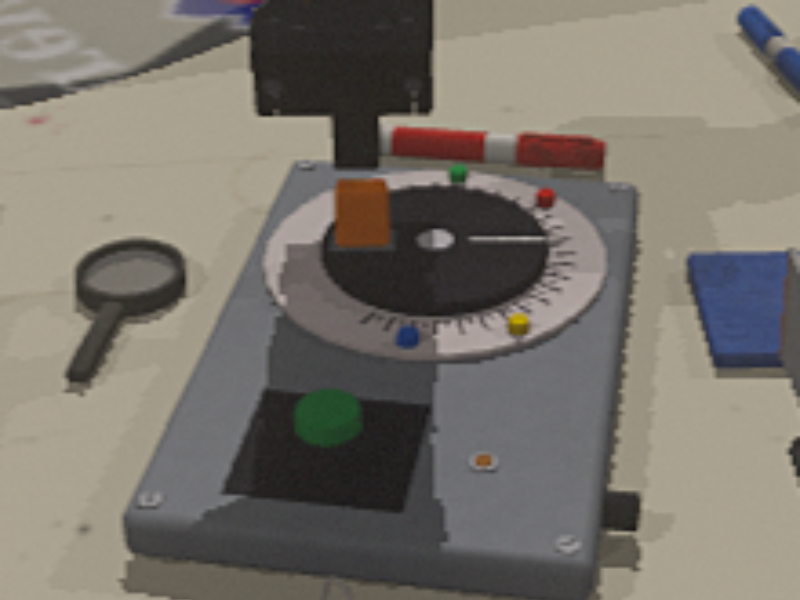

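The side view shows the closed finger just behind the fin at crop (357,150), with nothing disturbed. I'll measure the index angle with both cameras to see whether the dial has moved.

Run:
```python
from h import *
for c in("side","top"):
    im=env.snapshot(c); print(c,np.round(line(im,c,*AX),2)); 
    s0=cv2.cvtColor(cv2.imread(f"pics/{c}0.png"),cv2.COLOR_BGR2RGB); print(" before",np.round(line(s0,c,*AX),2))
cv2.imwrite("pics/t1.png",cv2.resize(im[130:310,210:450],(800,600))[:,:,::-1])
print(env.read_eef_pos(),env.read_contact_force(),env.read_finger_gap())
```

```text
side [ -3.59  -3.84 137.56  35.52]
 before [ -3.53  -3.99 117.19  36.18]
top [-124.1   -87.64    3.5    39.43]
 before [-1.34 -2.93 62.5  36.23]
[549.12535532  70.42675325  47.0115445 ] [-0.32101548 -0.28700696  0.40485161] 0.5213330975264739
```

View pics/t1.png

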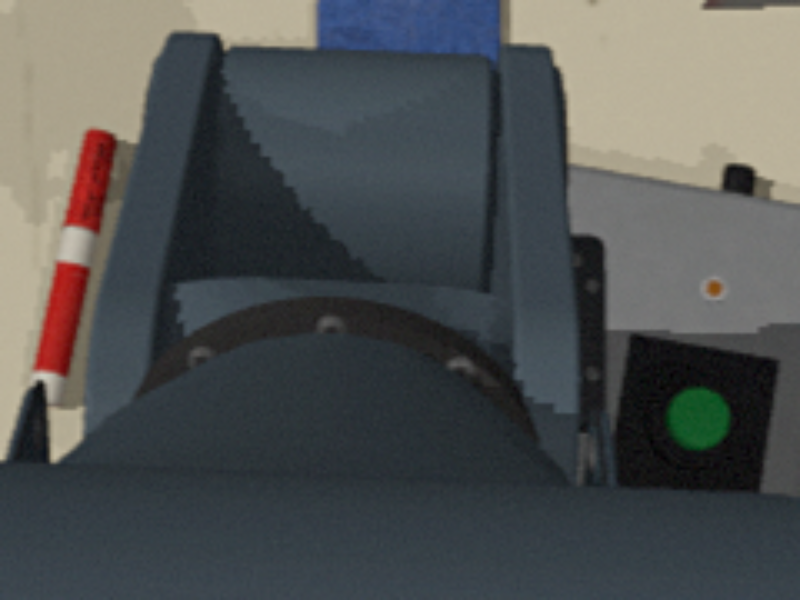

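Run:
```python
from h import *
im=env.snapshot("side"); cv2.imwrite("pics/s2.png",cv2.resize(im[200:290,250:370],(800,600),interpolation=cv2.INTER_CUBIC)[:,:,::-1])
e=env.read_eef_pos()
print("TCP",proj("side",e), "z70",proj("side",e+[0,0,23]), "fin",proj("side",[[549,63.4,70],[549,70.4,70],[549,56.4,70],[549,56.4,38]]))
print(Ro.from_quat(np.array(env.read_tcp_rot())[[1,2,3,0]]).as_matrix().round(3), env.read_t())
```

```text
TCP [[298.12028925 258.91135025]] z70 [[297.71835241 247.6943015 ]] fin [[297.71060326 249.68336605]
 [297.66199825 247.70195258]
 [297.75993661 251.69447075]
 [298.32376957 267.37763836]]
[[ 0.999 -0.052 -0.   ]
 [-0.052 -0.999  0.   ]
 [-0.     0.    -1.   ]] 13.5583
```

View pics/s2.png

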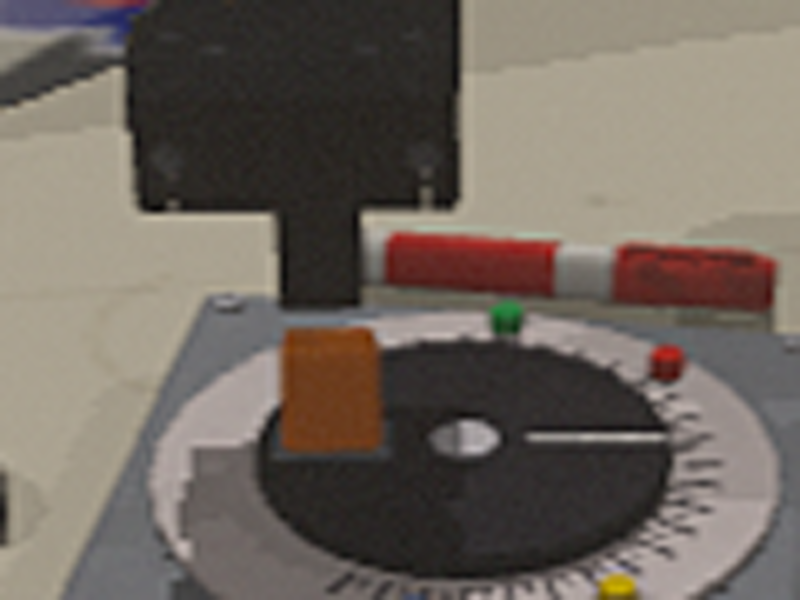

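The finger tip appears at pixel (298,246), but TCP z=47 should project to row 259. So the real tip is about 25–30 mm higher than the tool frame says and passed over the fin, which explains the missing contact. I'll back off and make a force-guarded descent onto the flat dial face to measure the true tip offset.

Run:
```python
from h import *
env.movel(pose(177,33,47)[0],feed=150)
f0=np.array(env.read_contact_force()); im=env.snapshot("side")
for z in np.arange(45,3,-2.):
    env.movel(pose(177,33,z)[0],feed=60)
    f=np.array(env.read_contact_force())-f0
    if abs(f[2])>1.8 or np.hypot(*f[:2])>2.5: break
print(z,f,env.read_eef_pos(),env.read_t())
im=env.snapshot("side"); cv2.imwrite("pics/s3.png",cv2.resize(im[200:290,250:370],(800,600),interpolation=cv2.INTER_CUBIC)[:,:,::-1])
```

```text
5.0 [-1.83091611  0.59096207 12.96264391] [550.96282029  96.70026135   6.74483075] 19.1833
```

View pics/s3.png

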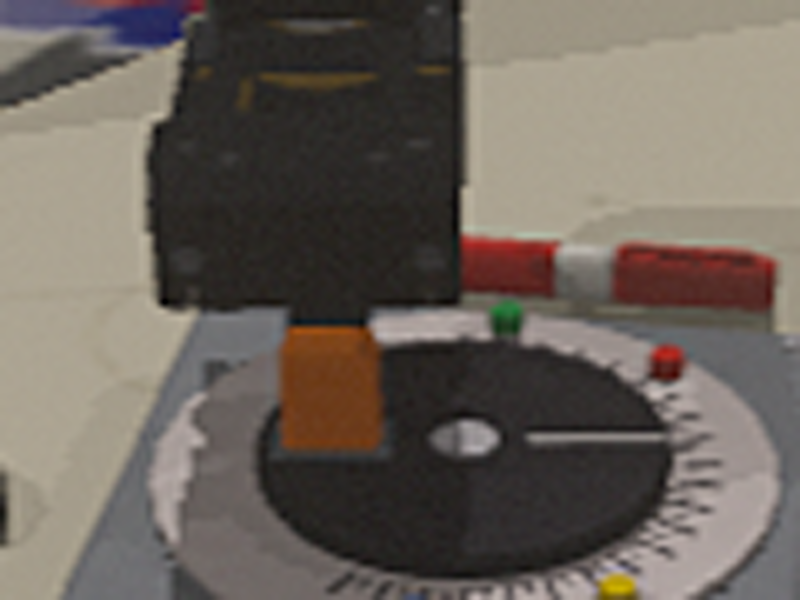

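The tip touched the dial face at TCP z≈7, so the true tip lies about 31 mm behind the reported TCP. In the picture the finger stands behind the fin and the dial hasn't moved. I'll work at z=16, with the tip about 9 mm above the face, and find the flank.

Run:
```python
from h import *
Z=16
env.movel(pose(177,33,Z)[0],feed=100)
f0=np.array(env.read_contact_force()); t=np.array([*u(267),0])
for L in np.arange(31,6,-2.):
    env.movel(pose(177,L,Z)[0],feed=80)
    f=(np.array(env.read_contact_force())-f0)@t
    if f<-.9: break
print("contact L",L,f,env.read_eef_pos(),env.read_t())
im=env.snapshot("side"); print(np.round(line(im,"side",*AX),2))
```

```text
contact L 13.0 -0.9313913313528209 [548.94912055  76.60471309  15.95846565] 21.9917
[  0.3    2.64 128.38  35.55]
```

Run:
```python
from h import *
for ph in (186,193,200,207,212):
    p,q=pose(ph,16,16); env.movel(p,q,feed=60)
print(env.read_contact_force(),env.read_t())
im=env.snapshot("side"); print(np.round(line(im,"side",*AX),2))
p=env.read_eef_pos(); env.movel(pose(212,24,16)[0],feed=100); env.movel(pose(212,24,75)[0],feed=150)
env.move_j(np.array(env.read_qpos())+[-.75,-.15,0,0,0,0])
print(env.read_t())
for c in("top","side"):
    im=env.snapshot(c); 
    if c=="top":
        ps=pins(im,c);v,e=console(ps);print(v[:2],np.degrees(v[2]),e,np.round(line(im,c,*v[:2]),2)); cv2.imwrite("pics/r4.png",cv2.resize(rect(im,c,38,*v[:2]),(600,600))[:,:,::-1])
    else: print(np.round(line(im,c,*AX),2))
print(env.read_eef_pos())
```

```text
[-0.59125539  0.82155123 -0.35552418] 23.425
[ 30.41  31.5  128.38  34.84]
25.8083
[585.1645638   62.29448827] -12.38785842160798 0.41386274072323204 [31.07 31.4  83.38 34.88]
[ 30.36  31.58 170.75  34.83]
[ 454.90276802 -339.99180987  156.58641446]
```

View pics/r4.png

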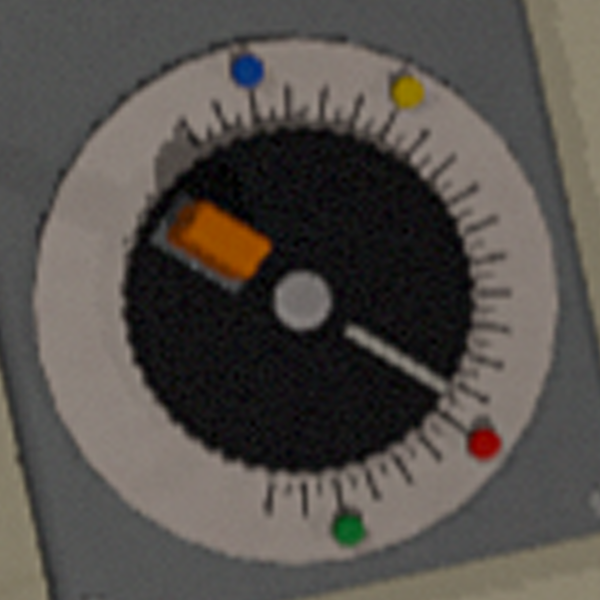

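The index is now at 31.2° and the target is 37.6°, so 6.3° remain. The pushing pose at φ=212 gave 31.2, so φ≈218.3 should finish it.

Run:
```python
from h import *
env.goto(*pose(212,26,70)); p,q=pose(212,26,16); env.movel(p,q,feed=150)
env.movel(pose(212,17,16)[0],feed=80)
p,q=pose(218.2,16,16); env.movel(p,q,feed=40)
im=env.snapshot("side"); print(np.round(line(im,"side",*AX),2))
env.movel(pose(218.2,25,16)[0],feed=100); env.movel(pose(218.2,25,75)[0],feed=200)
env.move_j(np.array(env.read_qpos())+[-.6,-.15,0,0,0,0])
im=env.snapshot("top"); ps=pins(im,"top");v,e=console(ps);print(v[:2],np.degrees(v[2]),e,np.round(line(im,"top",*v[:2]),2)); cv2.imwrite("pics/r5.png",cv2.resize(rect(im,"top",38,*v[:2]),(600,600))[:,:,::-1])
r=[env.pinpoint("start_top",c)[0]["point"] for c in("top","side")]; print(r,"model",v[:2]+Ro.from_euler("z",v[2]).as_matrix()[:2,:2]@[-20,-150])
print(env.read_t(),env.read_eef_pos())
```

```text
[ 37.65  38.31 130.56  34.02]
[585.17011781  62.28245837] -12.389563012991715 0.4180009843343555 [38.14 38.66 93.88 35.07]
[[532.1, -80.1, 47.2], [534.8, -82.0, 46.8]] model [533.45227826 -79.9331001 ]
30.6917 [ 498.29191454 -271.52239154  156.95619429]
```

View pics/r5.png

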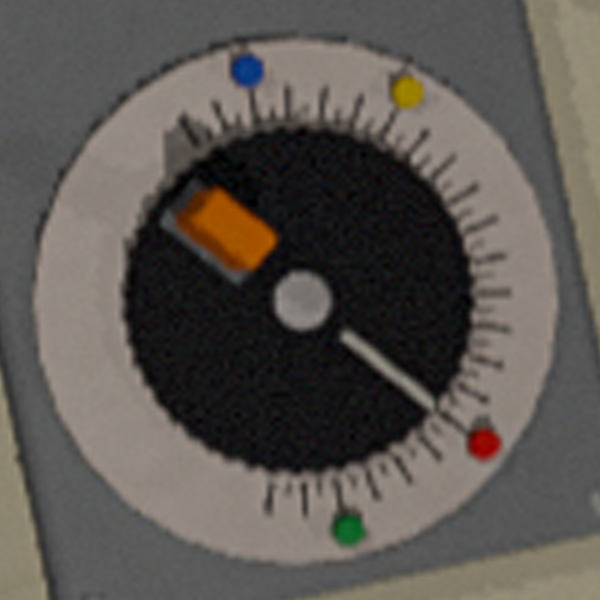

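The line now points at 38.1–38.7° against a pin at 37.6°, so it sits on the red pin's scale line to within about 1° and the finger is clear. Now the button, pressed under force guard.

Run:
```python
from h import *
B=np.array([533.5,-80.5]); q=pose(180,0,0)[1]
env.goto([*B,60],q); env.movel([*B,24],feed=150)
f0=np.array(env.read_contact_force()); log=[]
for z in np.arange(21,3,-1.5):
    env.movel([*B,z],feed=60)
    f=(np.array(env.read_contact_force())-f0)[2]; log.append((round(z,1),round(float(env.read_eef_pos()[2]),1),round(f,1)))
    if f>9: break
print(log,env.read_t())
im=env.snapshot("side")
env.movel([*B,70],feed=150); env.move_j(np.array(env.read_qpos())+[-.5,-.15,0,0,0,0])
im=env.snapshot("top"); v,e=console(pins(im,"top")); print(np.degrees(v[2])+50,np.round(line(im,"top",*v[:2]),2),env.read_t())
cv2.imwrite("pics/t6.png",im[:,:,::-1])
```

```text
[(np.float64(21.0), 21.7, np.float64(-0.9)), (np.float64(19.5), 19.6, np.float64(-2.2)), (np.float64(18.0), 17.9, np.float64(-0.6)), (np.float64(16.5), 16.6, np.float64(1.0)), (np.float64(15.0), 15.1, np.float64(1.0)), (np.float64(13.5), 13.6, np.float64(1.8)), (np.float64(12.0), 12.1, np.float64(3.3)), (np.float64(10.5), 10.9, np.float64(6.1)), (np.float64(9.0), 10.7, np.float64(15.6))] 34.2
37.60278152308862 [38.14 38.72 83.88 35.08] 35.9583
```

View pics/t6.png

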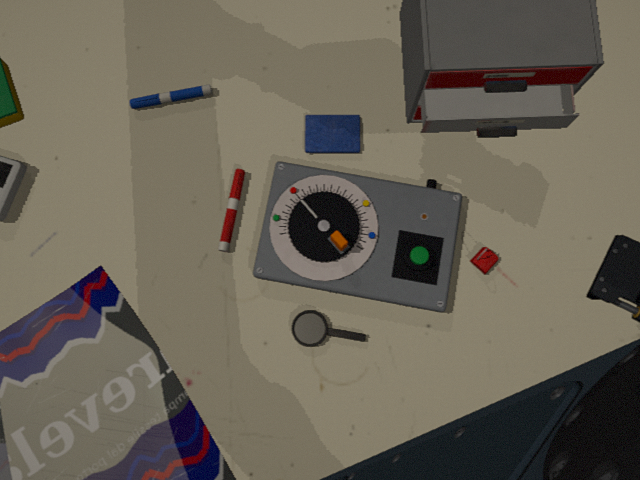

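The button bottomed out against its stop (the force rose to 15.6 N with the tip no longer moving) and is back up at (420,256). The index line aims at the red pin at (294,190), the bystanders are where they were, and the arm is clear.

```bash
python3 -c "
from station import env
print(env.sign_off())"
```

```text
the job is handed in; nothing more can be done
None
```

I pushed the dial round to the red pin's scale line, about 0.5–1° past it by the last picture, took the finger away, then pressed the start button fully down and let it come back up; nothing around the timer moved, and I handed the job in at about 36 s.

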